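# Crank a returned timing chip into the reader gate

## Task

At the race timing desk, pick up the loose red chip from the grey mat and lay it flat in the white pan of the checking station, without letting it fall from a height. Then take the crank's orange grip and, without letting go on the way, turn it clockwise (seen from above), no faster than about one turn a second, until the pan's black centre marks stand between the green stripes of the reader gate; then let go and leave everything at rest. Leave the black chip and the other things on the table where they are.

Things in the scene. Friction and masses are not known exactly. Their poses are not given: they have to be found in the camera images.
- chip_red_center (a point): Centre of the red timing chip, the one to be checked: a flat rounded block 46 (its x) x 32 (its y) x 12 (its z, up) mm, 25 g, lying flat on the 3 mm thick grey mat, so this point is 9 mm above the table. The red chips in the clear trays are not loose.
- chip_black_center (a point): Centre of the black chip, same shape and size, lying on the same mat; not to be touched.
- pan_floor (a point): Centre of the inner floor of the white pan (inner 112 mm along x, 102 mm along y; walls 4 mm thick; lip 10 mm above this floor). Floor is 33 mm above the table. The pan rides on a straight track towards its own +y, driven only by the crank, and has a black mark half-way along each of the two lips that run along y (at x = -58 and +58 mm). Its x and y axes are those of the whole station, which is fixed to the table (base 170 x 420 mm).
- gate_mark (a point): The point where pan_floor must finally stand: midway between the two green stripes on the black antenna panels of the gate. Same height as the pan floor. The panels stand 77 mm to either side of the track's centre line, 100 mm long, tops 82 mm above the table; stripes 16 mm wide.
- crank (a joint): Angle of the crank in rad: 0 is near the start of travel and it grows when the crank is turned clockwise seen from above. One turn (6.283) moves the pan 75 mm; the pan stands exactly at the gate mark at 12.57 (two turns from 0); hard stop at 13.8. It has friction (about 2 to 3 N at the grip) and stays where it is left.
- grip_center (a point): Centre of the crank's orange upright grip, a cylinder 26 mm in diameter and 50 mm high that spins freely about its own vertical axis, so a hand holding it need not turn. Centre 124 mm above the table; 60 mm from the crank's vertical shaft. The crank arm is just under the grip, 25 mm below this point; nothing near the grip's path is higher than the arm.
- crank_axis (a point): Point on the crank's vertical shaft at the height of the grip's centre: the centre of the circle (radius 60 mm) that grip_center runs on.
- bottle: Drinks bottle with blue cap, 64 mm wide, 190 mm high; origin under its base. Leave alone.
- cup: Paper cup 76 mm wide, 95 mm high; origin under its base. Leave alone.
- radio: Black hand radio standing upright, 35 x 58 mm, 168 mm high with aerial; origin under its base. Leave alone.

How it is judged:
On the way, in this order (a step that is already met when the one before it is completed fails the run):
1. the red chip lies flat in the pan, released, with the crank still within about half a turn of its start (x of chip_red_center in the frame of pan_floor between -0.05 and 0.05 m and y of chip_red_center in the frame of pan_floor between -0.05 and 0.05 m and z of chip_red_center in the frame of pan_floor between 0.002 and 0.011 m and angle between chip_red_center's own z axis and vertical below 0.2 rad and contact force between the fingers and chip_red below 0.05 N and value of joint crank below 3 rad), for 0.2 s.
2. the crank is past half-way with the hand on its grip and the chip in the pan (x of chip_red_center in the frame of pan_floor between -0.05 and 0.05 m and y of chip_red_center in the frame of pan_floor between -0.05 and 0.05 m and z of chip_red_center in the frame of pan_floor between 0.002 and 0.011 m and value of joint crank above 6.5 rad and distance between the grasp point and grip_center below 0.06 m), for 0.1 s.
At the end, for the whole second after the job is handed in: The red chip lies flat inside the pan (within 50 mm of its centre along each axis), the pan's centre is within 8 mm of the gate mark, the crank is at rest and the hand has left the grip (more than 50 mm away) (x of chip_red_center in the frame of pan_floor between -0.05 and 0.05 m and y of chip_red_center in the frame of pan_floor between -0.05 and 0.05 m and z of chip_red_center in the frame of pan_floor between 0.002 and 0.011 m and angle between chip_red_center's own z axis and vertical below 0.2 rad and horizontal distance between pan_floor and gate_mark below 0.008 m and velocity of joint crank between -0.1 and 0.1 rad/s and distance between the grasp point and grip_center above 0.05 m); the robot touches nothing.
It fails at once if the grip is let go part-way: the hand more than 70 mm from it while the crank stands between 3.2 and 11.5 rad (value of joint crank between 3.2 and 11.5 rad and distance between the grasp point and grip_center above 0.07 m).
It fails at once if the crank is turned faster than 8 rad/s (velocity of joint crank above 8 rad/s or velocity of joint crank below -8 rad/s).
It fails at once if the chip is let go more than about 6 cm above the pan's floor (height (world z) of chip_red_center above 0.1 m and contact force between the fingers and chip_red below 0.01 N).
It fails at once if the black chip is moved by more than 20 mm (distance of chip_black_center from where it was at the start of the episode above 0.02 m).
It fails at once if the bottle, the cup or the radio is moved by more than 30 mm (distance of any of bottle, cup, radio from where it was at the start of the episode above 0.03 m).
It also fails if it takes over 64 s, if anything falls off the work surface, if the arm or the gripper's body presses on something with over 40 N, if the wrist force passes 120 N, or if a joint passes its speed limit or range.

## Robot

A 6-joint arm with a two-finger parallel gripper is mounted at the origin on the work surface. World frame = base frame: x ahead of the robot, y to its left, z up, the work surface at z = 0. Lengths are in m, angles in rad, forces in N, time in s.
With the tool pointing down it reaches from about 0.4 to 0.825 m from the base axis. Payload 7 kg.
Tool frame: the origin (TCP) lies midway between the tips of the shut fingers; the grasp point (between the pads) lies hold_point_z behind it (hold_point_z is the distance from the TCP to the grasp point, in m); z points along the fingers, y is the line along which they close (so a half turn about z gives the same grasp; the last joint's range is limited). The gripper opens to 88 mm and grips with 3 to 60 N. Pads are 19 mm wide; open, the fingers measure 130 mm over their backs; the gripper's body (78 mm by 193 mm) begins 47 mm behind the grasp point.
Start: joints at [-1.012, 0.359, 0.012, 0, -1.224, -0.288], TCP at [0.181, -0.65, 0.227] pointing down, gripper open.
Joint ranges: [-3.07, 3.07], [-1.43, 2.12], [-1.02, 1.25], [-3.03, 1.67], [-3.05, -0], [-3.03, 3.03]. Speed limits (rad/s): [2.39, 2.39, 3.01, 3.14, 3.14, 3.14].

## Interface

Orientations are given as [roll, pitch, yaw] about the fixed x, y, z axes, in that order (R = Rz(yaw) Ry(pitch) Rx(roll)).
In Python, from station import * gives the robot as it stands.
- The arm moves only by the tool apply_moves, never from a script. Its argument "steps" is a list of rows, each an object with "translation": the shift along the world's x, y, z scaled (see below), a list of three; "rotation": the turn, a rotation vector about the world's x, y, z scaled (see below), a list of three. A call has exactly 10 rows; each row is the pose to reach, as a shift and turn from the pose commanded when the call began; what a row does not reach only later rows make up. The controller multiplies each number of a shift by 250 mm and each number of a turn by 30 degrees. A row lasts 1/12 s, in which the tool goes at most 41.7 mm and 7.16 degrees, less where a joint would pass 70% of its speed; a pose out of reach is approached as far as the arm can. A call with a number of a shift or a turn outside -1 to 1 is refused whole. A call with a gripper value outside its range is refused whole. "jaw" is the closure, from -1 (fully open) to 1 (shut), so that 0 is half open, set as the call begins (left out, the last holds). The fingers move at their own pace and stop on an object; "newtons" is the grip in N (left out, the last holds). Time passes only in rows, so rows that repeat a pose let the fingers close, or fill a call up. It gives the time, the measured TCP pose, the force, the opening and the grip force at its end, in the units of the state.
- get_state(): the state, without advancing time (a new reading comes with each control period).
- grab_frame(name): name is "side" or "top" or "wrist"; returns the picture (480x640x3 uint8, blue, green, red); there is no depth.
- camera_model(name): a dict with "fx", "fy", "cx", "cy" (pixels), "k1" (the pictures are not rectified: a ray, as slopes to the right and down, at radius r is drawn at 1 + k1 r^2 times it, then the intrinsics apply), "xyz" and "rotation" of the camera in the world. Camera axes: x right, y down, z forward; pixel columns grow to the right and rows downward; lengths in m; the calibration is good to about 2 mm. A picture is of the moment at which its call begins: read the wrist's pose just before it. camera_model takes no time and is no camera call; for the wrist camera it gives the pose at the moment of the call.
- job_done(): hands the job in; it is judged then, once.
The state is a dict: "t": time; "q": joint angles; "qd": joint speeds; "joint_efforts": joint torques, N m; "eef_pos": TCP position; "ee_rot": TCP orientation; "force": force on the tool from outside, world axes, zero at the start; "moment": the same for the moment, N m; "width": finger opening in m; "gripper_force": force on a finger pad.
Only numpy, scipy, OpenCV 4.12 (cv2) and the standard library are available. Lean on these libraries where they do the work, as an engineer would, in place of code of your own. Each camera call takes 0.05 s, during which the arm holds its last target. There are 200 camera calls.

## Working session

There is one attempt and no reset: what is moved stays moved. The work goes in short steps, Python scripts to look and compute and a tool call to move; the robot and the scene stay as the last step left them, time stands still between calls to the robot, and variables do not carry over. Pictures are saved under pics/ and viewed, at most 10 in all, crops included, and the job is handed in when it is done.

Besides the shell and the picture viewer there is one more tool, called after "Call:" by a JSON object that holds its "op" and its "data". apply_moves: Moves the arm, as the interface text tells. Shifts and turns lie within -1 to 1; 1 stands for 250 mm of shift or 30 degrees of turn. Its arguments: {"type":"object","properties":{"steps":{"type":"array"},"jaw":{"type":"number"},"newtons":{"type":"number"}},"required":["steps"]}

```bash
ls; mkdir -p pics; python3 - <<'E'
from station import *
import cv2
print(get_state())
for n in("top","side"):
    cv2.imwrite(f"pics/{n}0.png",grab_frame(n)); print(camera_model(n))
E
```

```text
pics
{'t': 0.0, 'q': array([-1.01191606e+00,  3.59401532e-01,  1.10713006e-02, -3.42183580e-04,
       -1.22403731e+00, -2.88126190e-01]), 'qd': array([ 0.00162191, -0.00121315,  0.0008908 , -0.00158783,  0.00021351,
       -0.00028527]), 'joint_efforts': array([-1.21117257e-03, -5.82717526e+01,  2.93045640e+01,  6.99696332e+00,
        6.82184284e-03, -1.43486518e-04]), 'eef_pos': array([ 0.18040743, -0.64996699,  0.22562003]), 'ee_rot': array([ 3.13999480e+00, -1.38099131e-04, -2.87095501e+00]), 'force': array([ 0.93033562,  0.37601252, -0.12675803]), 'moment': array([0.00601185, 0.0740842 , 0.01193292]), 'gripper_force': 0.0, 'width': 0.08772581253183724}
{'fx': 438.84716615394314, 'fy': 438.84716615394314, 'cx': 327.2782286891614, 'cy': 237.25796443297872, 'k1': 0.008598823047240849, 'xyz': array([0.49243563, 0.03909785, 1.02269571]), 'rotation': array([-3.07326912,  0.02309541, -1.57764218])}
{'fx': 503.1350306481412, 'fy': 503.1350306481412, 'cx': 321.6231185909148, 'cy': 231.18124174497825, 'k1': -0.13835233417737555, 'xyz': array([0.36279136, 0.86157029, 1.06046703]), 'rotation': array([-2.42797955, -0.00313644, -2.91007664])}
```

View pics/top0.png

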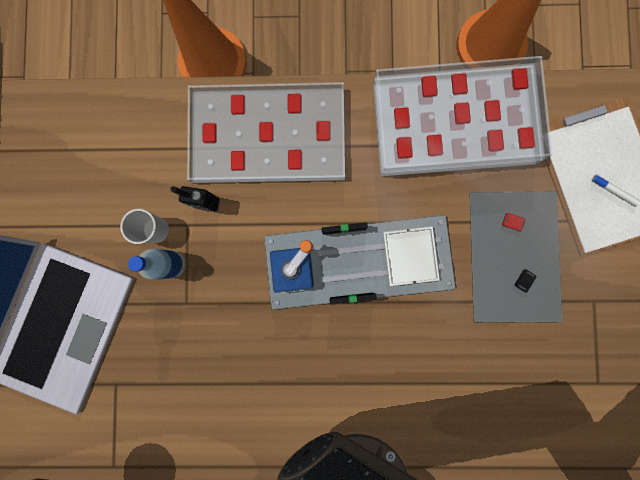

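View pics/side0.png

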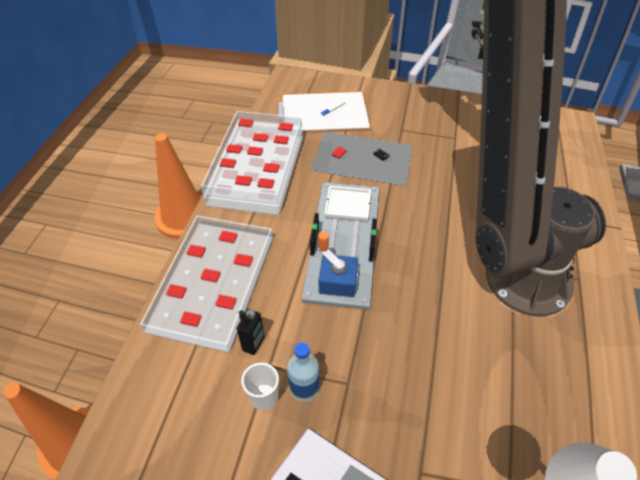

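The top view shows the loose red chip at (513,222), the black chip at (525,281), the pan at (412,256), the green stripes at (344,228) and (352,298), the orange grip at (305,247), and the blue crank housing at (291,271). The side view agrees, with the grip at (323,240).

```bash
cat > h.py <<'E'
from station import *
import numpy as np, cv2
from scipy.spatial.transform import Rotation as R
def ray(m,u,v):
    d=np.array([(u-m["cx"])/m["fx"],(v-m["cy"])/m["fy"]]); s=d.copy()
    for _ in range(10): s=d/(1+m["k1"]*(s@s))
    return R.from_euler("xyz",m["rotation"]).apply([s[0],s[1],1])
def onz(m,u,v,z):
    r=ray(m,u,v); return m["xyz"]+r*(z-m["xyz"][2])/r[2]
def blobs(im,lo,hi,roi,amin=30):
    x0,y0,x1,y1=roi; hsv=cv2.cvtColor(im[y0:y1,x0:x1],cv2.COLOR_BGR2HSV)
    k=cv2.inRange(hsv,np.array(lo),np.array(hi))
    cs=cv2.findContours(k,cv2.RETR_EXTERNAL,cv2.CHAIN_APPROX_NONE)[0]
    return [c+np.array([x0,y0]) for c in sorted(cs,key=cv2.contourArea,reverse=True) if cv2.contourArea(c)>=amin]
def planar(m,c,z):
    """min-area rect of a contour cast on plane z: centre, size, angle of long side (world, deg)"""
    P=np.array([onz(m,u,v,z)[:2] for u,v in c.reshape(-1,2)])
    (ct),(w,h),a=cv2.minAreaRect((P*1000).astype(np.float32))
    return np.array(ct)/1000,(round(w,1),round(h,1)),(a if w>=h else a+90)
def cen(c):
    M=cv2.moments(c); return M["m10"]/M["m00"],M["m01"]/M["m00"]
E
python3 - <<'E'
from h import *
im=cv2.imread("pics/top0.png"); m=camera_model("top")
for n,lo,hi,roi,z,a in [("red",(0,120,60),(8,255,255),(480,195,560,240),.015,30),("black",(0,0,0),(180,255,45),(480,255,560,320),.015,30),
  ("pan",(0,0,190),(180,40,255),(375,215,450,300),.043,500),("green",(45,120,60),(80,255,255),(320,210,380,310),.082,8),
  ("grip",(5,150,120),(20,255,255),(280,230,330,270),.149,20),("house",(105,120,40),(125,255,255),(260,240,330,300),.08,100),("base",(85,5,100),(130,60,200),(255,205,465,315),.01,2000)]:
    for c in blobs(im,lo,hi,roi,a): print(n,cen(c),onz(m,*cen(c),z),planar(m,c,z))
ms=camera_model("side"); s=cv2.imread("pics/side0.png")
for n,lo,hi,roi,z in [("sgrip",(5,150,120),(20,255,255),(300,225,340,260),.135),("sred",(0,120,60),(8,255,255),(325,140,355,165),.011),("spanw",(0,0,180),(180,40,255),(315,180,380,225),.043)]:
    for c in blobs(s,lo,hi,roi,15): print(n,cen(c),onz(ms,*cen(c),z),planar(ms,c,z))
E
```

```text
red (512.5867530597552, 221.31677465802733) [ 0.59446726 -0.36133165  0.015     ] (array([ 0.59405743, -0.36259491]), (45.3, 31.3), 70.06719970703125)
black (524.4301754385965, 280.94877192982455) [ 0.45887836 -0.38293503  0.015     ] (array([ 0.46009778, -0.38398834]), (32.3, 44.9), 145.25870895385742)
pan (409.8245083207262, 256.91189395576686) [ 0.51434873 -0.12181415  0.043     ] (array([ 0.5170304 , -0.12420735]), (119.6, 109.1), 5.873299598693848)
green (352.3180076628352, 298.08429118773944) [0.42692138 0.00803232 0.082     ] (array([0.42605112, 0.00869486]), (17.0, 14.8), 89.69781494140625)
green (344.1756756756757, 227.64414414414412) [0.57738723 0.02389928 0.082     ] (array([0.57662585, 0.02428549]), (17.2, 12.9), 89.47891235351562)
grip (305.39736346516, 245.834274952919) [0.53558836 0.10266433 0.149     ] (array([0.53576776, 0.10296236]), (22.7, 21.1), 44.63969802856445)
house (289.7559354226021, 271.6522633744856) [0.48379967 0.14148725 0.08      ] (array([0.48871777, 0.13854179]), (88.3, 85.1), 6.11790132522583)
base (359.475794523286, 262.3890598973949) [ 0.50333804 -0.01167695  0.01      ] (array([ 0.50453766, -0.00965581]), (169.8, 421.3), 96.07070016860962)
sgrip (322.74966532797856, 240.59437751004015) [0.53436287 0.10937359 0.135     ] (array([0.53466309, 0.11039986]), (21.7, 49.8), 103.40770053863525)
sred (338.21157684630737, 151.99001996007982) [ 0.59342823 -0.36306183  0.011     ] (array([ 0.59378027, -0.3635668 ]), (48.9, 32.1), 69.8448257446289)
spanw (346.8534520380553, 202.47089115824386) [ 0.51723804 -0.11723638  0.043     ] (array([ 0.5141756 , -0.10994548]), (161.7, 163.3), 96.04839038848877)
```

Call:
{"op": "apply_moves", "data": {"steps": [{"translation":[0.1,0.08,0],"rotation":[0,0,0.1]},{"translation":[0.2,0.16,0],"rotation":[0,0,0.2]},{"translation":[0.3,0.24,0],"rotation":[0,0,0.3]},{"translation":[0.4,0.32,0],"rotation":[0,0,0.4]},{"translation":[0.5,0.4,0],"rotation":[0,0,0.5]},{"translation":[0.6,0.48,0],"rotation":[0,0,0.6]},{"translation":[0.7,0.56,0],"rotation":[0,0,0.7]},{"translation":[0.8,0.64,0],"rotation":[0,0,0.8]},{"translation":[0.9,0.72,0],"rotation":[0,0,0.9]},{"translation":[1,0.8,0],"rotation":[0,0,1]}], "jaw": -0.2, "newtons": 15}}

```text
t: 0.93
eef_pos: [0.4314, -0.449, 0.2262]
ee_rot: [3.141, -0.0, -2.345]
force: [-0.5, -0.4, -0.4]
width: 0.0525
gripper_force: 0.0
```

Call:
{"op": "apply_moves", "data": {"steps": [{"translation":[0.07,0.035,-0.04],"rotation":[0,0,0.1]},{"translation":[0.14,0.07,-0.08],"rotation":[0,0,0.2]},{"translation":[0.21,0.105,-0.12],"rotation":[0,0,0.3]},{"translation":[0.28,0.14,-0.16],"rotation":[0,0,0.4]},{"translation":[0.35,0.175,-0.2],"rotation":[0,0,0.5]},{"translation":[0.42,0.21,-0.24],"rotation":[0,0,0.6]},{"translation":[0.49,0.245,-0.28],"rotation":[0,0,0.7]},{"translation":[0.56,0.28,-0.32],"rotation":[0,0,0.76]},{"translation":[0.63,0.32,-0.36],"rotation":[0,0,0.817]},{"translation":[0.652,0.352,-0.4],"rotation":[0,0,0.817]}]}}

```text
t: 1.77
eef_pos: [0.5959, -0.3614, 0.1252]
ee_rot: [-3.141, -0.0, -1.917]
force: [0.4, 0.7, -0.1]
width: 0.0527
gripper_force: 0.0
```

```bash
python3 - <<'E'
from h import *
import station; print([n for n in dir(station) if n[0]!='_'], getattr(station,'hold_point_z',None))
s=get_state(); print(s['t'],s['eef_pos'],s['ee_rot'],s['width'])
m=camera_model("wrist"); im=grab_frame("wrist"); cv2.imwrite("pics/w1.png",im); print(m["xyz"])
for c in blobs(im,(0,120,60),(8,255,255),(0,0,640,480),500): print(cen(c),onz(m,*cen(c),.015),planar(m,c,.015))
E
```

```text
['Unreachable', 'camera_model', 'get_state', 'grab_frame', 'hold_point_z', 'job_done'] 0.0188
1.7667 [ 0.59590684 -0.3614026   0.12522519] [-3.14148819e+00 -1.46440764e-04 -1.91700054e+00] 0.05265860083150881
[ 0.57106907 -0.43433794  0.28346071]
(320.1465742190412, 222.07664206366957) [ 0.59349681 -0.36899807  0.015     ] (array([ 0.59367572, -0.36822842]), (45.5, 31.4), 69.59539794921875)
```

View pics/w1.png

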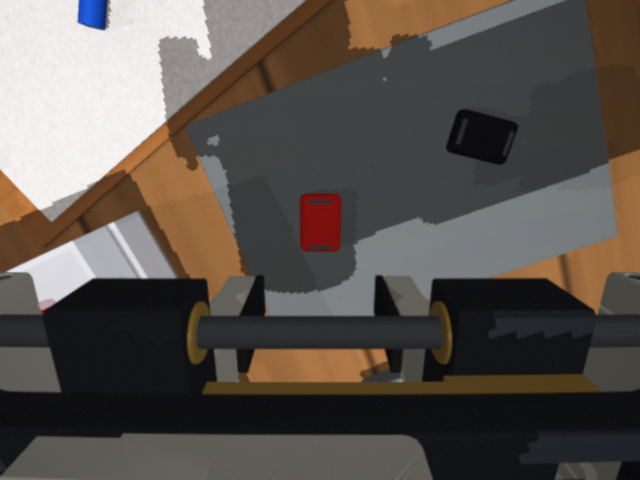

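The wrist view shows the red chip at (320,222), centred between the fingers and aligned with them. The black chip at (482,136) is well clear.

Call:
{"op": "apply_moves", "data": {"steps": [{"translation":[-0.004,-0.006,-0.08],"rotation":[0,0,0]},{"translation":[-0.008,-0.012,-0.17],"rotation":[0,0,0]},{"translation":[-0.008,-0.012,-0.26],"rotation":[0,0,0]},{"translation":[-0.008,-0.012,-0.33],"rotation":[0,0,0]},{"translation":[-0.008,-0.012,-0.39],"rotation":[0,0,0]},{"translation":[-0.008,-0.012,-0.43],"rotation":[0,0,0]},{"translation":[-0.008,-0.012,-0.46],"rotation":[0,0,0]},{"translation":[-0.008,-0.012,-0.474],"rotation":[0,0,0]},{"translation":[-0.008,-0.012,-0.478],"rotation":[0,0,0]},{"translation":[-0.008,-0.012,-0.478],"rotation":[0,0,0]}]}}

```text
t: 2.65
eef_pos: [0.5919, -0.3655, 0.0075]
ee_rot: [-3.141, -0.0, -1.919]
force: [0.3, -0.7, 0.4]
width: 0.0528
gripper_force: 0.0
```

Call:
{"op": "apply_moves", "data": {"steps": [{"translation":[0,0,0],"rotation":[0,0,0]},{"translation":[0,0,0],"rotation":[0,0,0]},{"translation":[0,0,0],"rotation":[0,0,0]},{"translation":[0,0,0],"rotation":[0,0,0]},{"translation":[0,0,0],"rotation":[0,0,0]},{"translation":[0,0,0],"rotation":[0,0,0]},{"translation":[0,0,0],"rotation":[0,0,0]},{"translation":[0,0,0.01],"rotation":[0,0,0]},{"translation":[0,0,0.03],"rotation":[0,0,0]},{"translation":[0,0,0.06],"rotation":[0,0,0]}], "jaw": 1}}

```text
t: 3.48
eef_pos: [0.5909, -0.3651, 0.0216]
ee_rot: [3.14, 0.0, -1.92]
force: [0.3, 0.3, -0.5]
width: 0.0317
gripper_force: 15.0
```

Call:
{"op": "apply_moves", "data": {"steps": [{"translation":[0,0,0.1],"rotation":[0,0,0]},{"translation":[0,0,0.2],"rotation":[0,0,0.05]},{"translation":[-0.03,0.1,0.24],"rotation":[0,0,0.15]},{"translation":[-0.07,0.23,0.24],"rotation":[0,0,0.28]},{"translation":[-0.11,0.36,0.24],"rotation":[0,0,0.41]},{"translation":[-0.16,0.5,0.24],"rotation":[0,0,0.54]},{"translation":[-0.2,0.64,0.24],"rotation":[0,0,0.67]},{"translation":[-0.24,0.77,0.24],"rotation":[0,0,0.8]},{"translation":[-0.28,0.9,0.24],"rotation":[0,0,0.867]},{"translation":[-0.3,0.965,0.24],"rotation":[0,0,0.867]}]}}

```text
t: 4.32
eef_pos: [0.5154, -0.1216, 0.0829]
ee_rot: [-3.141, 0.0, -1.462]
force: [-0.4, -0.5, -1.0]
width: 0.0318
gripper_force: 15.0
```

```bash
python3 - <<'E'
from h import *
s=get_state(); print(s['t'],s['eef_pos'],s['ee_rot'],s['width'],s['gripper_force'])
m=camera_model("wrist"); im=grab_frame("wrist"); cv2.imwrite("pics/w2.png",im)
cv2.imwrite("pics/t2.png",grab_frame("top"))
for c in blobs(im,(0,0,190),(180,40,255),(0,0,640,480),3000): print(cen(c),planar(m,c,.043))
E
```

```text
4.3167 [ 0.51539391 -0.12163813  0.08287419] [-3.14089381e+00  3.88412787e-04 -1.46192621e+00] 0.031790805180528244 14.998845756053925
(319.0592293398315, 219.16924258103282) (array([ 0.51910315, -0.14285048]), (105.8, 66.6), 6.2913665771484375)
(235.0490592173612, 198.8867597829851) (array([ 0.52904279, -0.16339554]), (134.2, 102.5), 5.952427387237549)
```

View pics/w2.png

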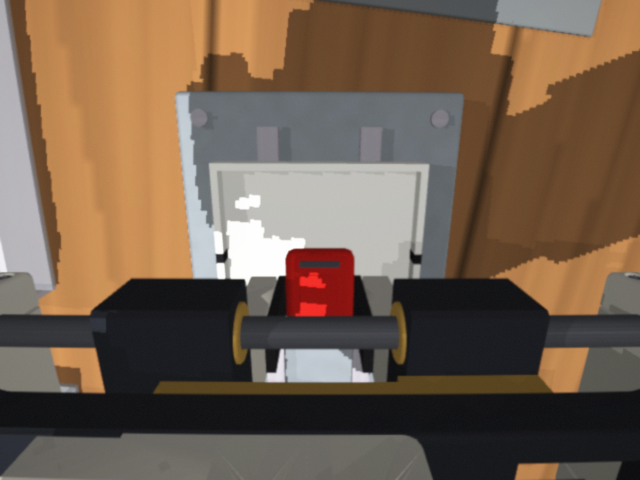

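The wrist view shows the chip held at (320,280) between the pan's lips. The black marks are at (222,257) and (416,257), so x is centred. I'll lower it now.

Call:
{"op": "apply_moves", "data": {"steps": [{"translation":[0,0,-0.03],"rotation":[0,0,0]},{"translation":[0,0,-0.06],"rotation":[0,0,0]},{"translation":[0,0,-0.09],"rotation":[0,0,0]},{"translation":[0,0,-0.12],"rotation":[0,0,0]},{"translation":[0,0,-0.14],"rotation":[0,0,0]},{"translation":[0,0,-0.155],"rotation":[0,0,0]},{"translation":[0,0,-0.167],"rotation":[0,0,0]},{"translation":[0,0,-0.174],"rotation":[0,0,0]},{"translation":[0,0,-0.176],"rotation":[0,0,0]},{"translation":[0,0,-0.176],"rotation":[0,0,0]}]}}

```text
t: 5.25
eef_pos: [0.5166, -0.1242, 0.038]
ee_rot: [3.142, -0.0, -1.465]
force: [-0.4, 0.1, 0.1]
width: 0.0319
gripper_force: 15.0
```

Call:
{"op": "apply_moves", "data": {"steps": [{"translation":[0,0,0],"rotation":[0,0,0]},{"translation":[0,0,0],"rotation":[0,0,0]},{"translation":[0,0,0],"rotation":[0,0,0]},{"translation":[0,0,0],"rotation":[0,0,0]},{"translation":[0,0,0],"rotation":[0,0,0]},{"translation":[0,0,0.03],"rotation":[0,0,0]},{"translation":[0,0,0.1],"rotation":[0,0,0]},{"translation":[0,0,0.22],"rotation":[0,0,0]},{"translation":[0,0,0.36],"rotation":[0,0,0]},{"translation":[0,0,0.5],"rotation":[0,0,0]}], "jaw": 0.05}}

```text
t: 6.08
eef_pos: [0.5159, -0.1242, 0.1648]
ee_rot: [3.141, -0.0, -1.465]
force: [0.1, 0.1, 0.2]
width: 0.0414
gripper_force: 0.0
```

```bash
python3 - <<'E'
from h import *
s=get_state(); print(s['t'],s['eef_pos'],s['ee_rot'],s['width'],s['gripper_force'])
m=camera_model("wrist"); im=grab_frame("wrist"); cv2.imwrite("pics/w3.png",im)
for c in blobs(im,(0,120,60),(8,255,255),(0,0,640,480),500): print(cen(c),onz(m,*cen(c),.045),planar(m,c,.045))
E
```

```text
6.0833 [ 0.51590989 -0.12424236  0.16475933] [ 3.14052884e+00 -1.11476158e-04 -1.46537344e+00] 0.04142456416444331 0.0
(318.38871635610764, 225.29028640441683) [ 0.51731244 -0.12738239  0.045     ] (array([ 0.51721393, -0.12674754]), (30.0, 43.9), 96.05307626724243)
(13.003628332544563, 226.54393437450702) [ 0.7647311  -0.10018966  0.045     ] (array([ 0.7657229 , -0.10037447]), (25.9, 36.1), 91.57715106010437)
```

View pics/w3.png

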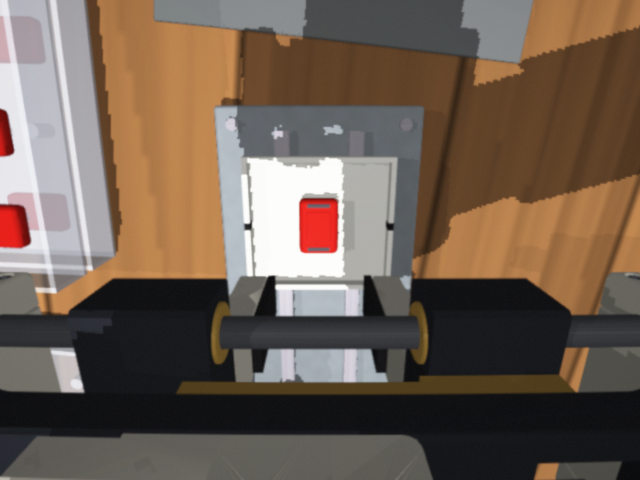

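The chip lies flat in the pan at (318,225), level with the marks at (248,227) and (390,227). Next I'll move over the grip.

Call:
{"op": "apply_moves", "data": {"steps": [{"translation":[0,0,0.1],"rotation":[0,0,0]},{"translation":[0,0.05,0.2],"rotation":[0,0,0]},{"translation":[0.01,0.16,0.3],"rotation":[0,0,0]},{"translation":[0.02,0.3,0.34],"rotation":[0,0,0]},{"translation":[0.03,0.44,0.34],"rotation":[0,0,0]},{"translation":[0.05,0.58,0.34],"rotation":[0,0,0]},{"translation":[0.06,0.72,0.34],"rotation":[0,0,0]},{"translation":[0.07,0.84,0.34],"rotation":[0,0,0]},{"translation":[0.08,0.912,0.34],"rotation":[0,0,0]},{"translation":[0.08,0.912,0.34],"rotation":[0,0,0]}], "jaw": -1}}

```text
t: 6.97
eef_pos: [0.5368, 0.107, 0.2485]
ee_rot: [-3.141, 0.0, -1.462]
force: [0.1, 0.4, 0.6]
width: 0.0873
gripper_force: 0.0
```

```bash
python3 - <<'E'
from h import *
s=get_state(); print(s['t'],s['eef_pos'],s['ee_rot'],s['width'])
m=camera_model("wrist"); im=grab_frame("wrist"); cv2.imwrite("pics/w4.png",im)
for c in blobs(im,(5,170,120),(20,255,255),(150,0,490,480),300): print(cen(c),onz(m,*cen(c),.149),planar(m,c,.149),cv2.minEnclosingCircle(c))
mw=camera_model("top")
E
```

```text
6.9667 [0.53684253 0.10698498 0.24845356] [-3.14094013e+00  4.34696956e-04 -1.46245196e+00] 0.08730369945017277
(321.5682079595123, 227.1778237865194) [0.53648403 0.09968074 0.149     ] (array([0.5368067 , 0.10049522]), (22.3, 23.1), 96.25627613067627) ((322.31707763671875, 226.56097412109375), 16.6632022857666)
```

View pics/w4.png

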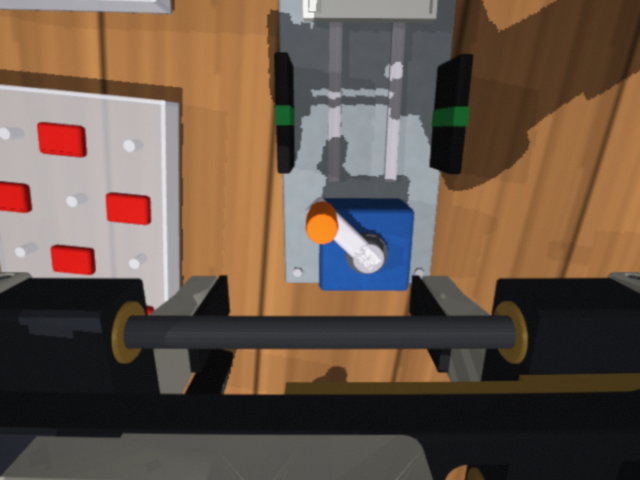

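The wrist view shows the grip at (322,222) and the crank hub at (368,256), with the fingers straddling the grip. I'll descend and close.

Call:
{"op": "apply_moves", "data": {"steps": [{"translation":[0,-0.01,-0.1],"rotation":[0,0,0]},{"translation":[0,-0.01,-0.2],"rotation":[0,0,0]},{"translation":[0,-0.01,-0.3],"rotation":[0,0,0]},{"translation":[0,-0.01,-0.38],"rotation":[0,0,0]},{"translation":[0,-0.01,-0.45],"rotation":[0,0,0]},{"translation":[0,-0.01,-0.5],"rotation":[0,0,0]},{"translation":[0,-0.01,-0.535],"rotation":[0,0,0]},{"translation":[0,-0.01,-0.555],"rotation":[0,0,0]},{"translation":[0,-0.01,-0.56],"rotation":[0,0,0]},{"translation":[0,-0.01,-0.56],"rotation":[0,0,0]}]}}

```text
t: 7.85
eef_pos: [0.5368, 0.1012, 0.1085]
ee_rot: [-3.141, 0.0, -1.466]
force: [0.5, 0.1, -0.2]
width: 0.0876
gripper_force: 0.0
```

Call:
{"op": "apply_moves", "data": {"steps": [{"translation":[0,0,0],"rotation":[0,0,0]},{"translation":[0,0,0],"rotation":[0,0,0]},{"translation":[0,0,0],"rotation":[0,0,0]},{"translation":[0,0,0],"rotation":[0,0,0]},{"translation":[0,0,0],"rotation":[0,0,0]},{"translation":[0,0,0],"rotation":[0,0,0]},{"translation":[0,0,0],"rotation":[0,0,0]},{"translation":[0,0,0],"rotation":[0,0,0]},{"translation":[0,0,0],"rotation":[0,0,0]},{"translation":[0,0,0],"rotation":[0,0,0]}], "jaw": 1, "newtons": 30}}

```text
t: 8.68
eef_pos: [0.5364, 0.1013, 0.108]
ee_rot: [3.141, -0.0, -1.465]
force: [-4.6, 0.3, 1.4]
width: 0.0262
gripper_force: 2.0
```

```bash
python3 - <<'E'
from h import *
s=get_state(); print(s['t'],s['eef_pos'],s['force'],s['width'])
m=camera_model("top"); im=grab_frame("top")
for c in blobs(im,(0,0,190),(180,40,255),(330,215,450,300),500): print("pan",planar(m,c,.043))
g=s['eef_pos'][:2]; ax=np.array([.488,.1395]); d=g-ax; a0=np.arctan2(d[1],d[0]); print(np.hypot(*d),a0)
for i in range(1,60,1):
    if i<=11:
        a=a0-.2*i; print(i,np.round((ax+.06*np.array([np.cos(a),np.sin(a)])-g)/.25,3))
E
```

```text
8.6833 [0.53642359 0.10133229 0.10799095] [-4.60974468  0.33648967  1.41702659] 0.026154969368915468
pan (array([ 0.51743579, -0.12471358]), (120.8, 108.6), 6.166172027587891)
0.06165725988530649 -0.6675072595839351
1 [-0.038 -0.03 ]
2 [-0.078 -0.058]
3 [-0.122 -0.076]
4 [-0.169 -0.086]
5 [-0.217 -0.086]
6 [-0.264 -0.077]
7 [-0.308 -0.058]
8 [-0.348 -0.031]
9 [-0.381  0.003]
10 [-0.407  0.043]
11 [-0.425  0.088]
```

```bash
cat > circ.py <<'E'
import numpy as np,sys
def table(a0,step=.2,n=10,r=.06):
    a=a0-step*np.arange(1,n+1)
    return np.round(r*np.c_[np.cos(a)-np.cos(a0),np.sin(a)-np.sin(a0)]/.25,3).tolist()
E
python3 - <<'E'
from circ import *
from h import get_state
print(get_state()['gripper_force'])
print(table(-.629,.1)); 
a=-1.629
for k in range(5): print(k,round(a,3),table(a)); a-=2
E
```

```text
30.00004380941391
[[-0.015, -0.019], [-0.032, -0.036], [-0.05, -0.051], [-0.07, -0.064], [-0.091, -0.076], [-0.114, -0.085], [-0.137, -0.092], [-0.16, -0.096], [-0.184, -0.099], [-0.208, -0.098]]
0 -1.629 [[-0.047, 0.008], [-0.092, 0.024], [-0.133, 0.05], [-0.168, 0.083], [-0.195, 0.122], [-0.214, 0.166], [-0.225, 0.213], [-0.225, 0.261], [-0.216, 0.308], [-0.198, 0.352]]
1 -3.629 [[0.027, 0.04], [0.061, 0.074], [0.101, 0.1], [0.145, 0.118], [0.192, 0.127], [0.24, 0.126], [0.287, 0.116], [0.331, 0.096], [0.37, 0.069], [0.403, 0.034]]
2 -5.629 [[0.025, -0.041], [0.042, -0.086], [0.049, -0.133], [0.047, -0.181], [0.035, -0.227], [0.015, -0.271], [-0.014, -0.309], [-0.05, -0.341], [-0.091, -0.365], [-0.137, -0.38]]
3 -7.629 [[-0.048, -0.006], [-0.095, -0.002], [-0.141, 0.011], [-0.184, 0.033], [-0.221, 0.062], [-0.252, 0.099], [-0.275, 0.141], [-0.289, 0.187], [-0.294, 0.235], [-0.289, 0.283]]
4 -9.629 [[0.014, 0.046], [0.038, 0.088], [0.069, 0.124], [0.106, 0.154], [0.149, 0.175], [0.195, 0.188], [0.243, 0.191], [0.291, 0.185], [0.336, 0.169], [0.377, 0.145]]
```

Call:
{"op": "apply_moves", "data": {"steps": [{"translation":[-0.015,-0.019,0],"rotation":[0,0,0]},{"translation":[-0.032,-0.036,0],"rotation":[0,0,0]},{"translation":[-0.05,-0.051,0],"rotation":[0,0,0]},{"translation":[-0.07,-0.064,0],"rotation":[0,0,0]},{"translation":[-0.091,-0.076,0],"rotation":[0,0,0]},{"translation":[-0.114,-0.085,0],"rotation":[0,0,0]},{"translation":[-0.137,-0.092,0],"rotation":[0,0,0]},{"translation":[-0.16,-0.096,0],"rotation":[0,0,0]},{"translation":[-0.184,-0.099,0],"rotation":[0,0,0]},{"translation":[-0.208,-0.098,0],"rotation":[0,0,0]}]}}

```text
t: 9.57
eef_pos: [0.485, 0.0779, 0.1081]
ee_rot: [-3.139, 0.002, -1.466]
force: [4.1, 8.2, -6.0]
width: 0.0252
gripper_force: 30.0
```

Call:
{"op": "apply_moves", "data": {"steps": [{"translation":[-0.047,0.008,0],"rotation":[0,0,0]},{"translation":[-0.092,0.024,0],"rotation":[0,0,0]},{"translation":[-0.133,0.05,0],"rotation":[0,0,0]},{"translation":[-0.168,0.083,0],"rotation":[0,0,0]},{"translation":[-0.195,0.122,0],"rotation":[0,0,0]},{"translation":[-0.214,0.166,0],"rotation":[0,0,0]},{"translation":[-0.225,0.213,0],"rotation":[0,0,0]},{"translation":[-0.225,0.261,0],"rotation":[0,0,0]},{"translation":[-0.216,0.308,0],"rotation":[0,0,0]},{"translation":[-0.198,0.352,0],"rotation":[0,0,0]}]}}

```text
t: 10.4
eef_pos: [0.4345, 0.1639, 0.108]
ee_rot: [3.141, -0.002, -1.465]
force: [3.2, -5.4, 0.9]
width: 0.0257
gripper_force: 30.0
```

```bash
python3 - <<'E'
from h import *
s=get_state(); print(s['t'],s['eef_pos'],s['force'],s['width'])
m=camera_model("top"); im=grab_frame("top"); cv2.imwrite("pics/t5.png",im[150:350,220:520])
for c in blobs(im,(0,0,190),(180,40,255),(300,205,450,310),500): print("pan",planar(m,c,.043))
for c in blobs(im,(0,120,60),(8,255,255),(300,205,450,310),50): print("chip",planar(m,c,.045))
E
```

```text
10.4 [0.43447304 0.16391333 0.10798082] [ 3.18133529 -5.35989427  0.85165804] 0.02566511737264135
pan (array([ 0.51353864, -0.08935199]), (120.7, 110.1), 5.798874855041504)
chip (array([ 0.51369788, -0.08826707]), (29.6, 44.5), 95.92032670974731)
```

View pics/t5.png

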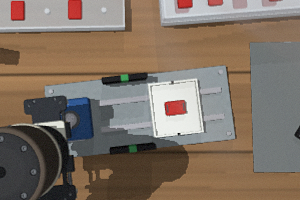

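The crop shows the pan with the chip in it moving towards the gate at about (180,108). It has moved 35.6 mm for 3 rad, as expected.

Call:
{"op": "apply_moves", "data": {"steps": [{"translation":[0.027,0.04,0],"rotation":[0,0,0]},{"translation":[0.061,0.074,0],"rotation":[0,0,0]},{"translation":[0.101,0.1,0],"rotation":[0,0,0]},{"translation":[0.145,0.118,0],"rotation":[0,0,0]},{"translation":[0.192,0.127,0],"rotation":[0,0,0]},{"translation":[0.24,0.126,0],"rotation":[0,0,0]},{"translation":[0.287,0.116,0],"rotation":[0,0,0]},{"translation":[0.331,0.096,0],"rotation":[0,0,0]},{"translation":[0.37,0.069,0],"rotation":[0,0,0]},{"translation":[0.403,0.034,0],"rotation":[0,0,0]}]}}

```text
t: 11.28
eef_pos: [0.5368, 0.1739, 0.1081]
ee_rot: [-3.141, 0.001, -1.465]
force: [-0.6, 3.7, -0.9]
width: 0.0253
gripper_force: 30.0
```

Call:
{"op": "apply_moves", "data": {"steps": [{"translation":[0.025,-0.041,0],"rotation":[0,0,0]},{"translation":[0.042,-0.086,0],"rotation":[0,0,0]},{"translation":[0.049,-0.133,0],"rotation":[0,0,0]},{"translation":[0.047,-0.181,0],"rotation":[0,0,0]},{"translation":[0.035,-0.227,0],"rotation":[0,0,0]},{"translation":[0.015,-0.271,0],"rotation":[0,0,0]},{"translation":[-0.014,-0.309,0],"rotation":[0,0,0]},{"translation":[-0.05,-0.341,0],"rotation":[0,0,0]},{"translation":[-0.091,-0.365,0],"rotation":[0,0,0]},{"translation":[-0.137,-0.38,0],"rotation":[0,0,0]}]}}

```text
t: 12.12
eef_pos: [0.5007, 0.0787, 0.108]
ee_rot: [-3.14, 0.003, -1.466]
force: [0.4, 16.3, -5.5]
width: 0.0256
gripper_force: 30.0
```

Call:
{"op": "apply_moves", "data": {"steps": [{"translation":[-0.048,-0.006,0],"rotation":[0,0,0]},{"translation":[-0.095,-0.002,0],"rotation":[0,0,0]},{"translation":[-0.141,0.011,0],"rotation":[0,0,0]},{"translation":[-0.184,0.033,0],"rotation":[0,0,0]},{"translation":[-0.221,0.062,0],"rotation":[0,0,0]},{"translation":[-0.252,0.099,0],"rotation":[0,0,0]},{"translation":[-0.275,0.141,0],"rotation":[0,0,0]},{"translation":[-0.289,0.187,0],"rotation":[0,0,0]},{"translation":[-0.294,0.235,0],"rotation":[0,0,0]},{"translation":[-0.289,0.283,0],"rotation":[0,0,0]}]}}

```text
t: 12.95
eef_pos: [0.4293, 0.148, 0.1081]
ee_rot: [-3.14, -0.001, -1.465]
force: [11.6, -6.5, -6.9]
width: 0.0254
gripper_force: 30.0
```

```bash
python3 - <<'E'
from h import *
s=get_state(); print(s['t'],s['eef_pos'],s['force'],s['width'])
m=camera_model("top"); im=grab_frame("top")
cv2.imwrite("pics/t6.png",cv2.resize(im[195:325,250:470],None,fx=3,fy=3))
for c in blobs(im,(0,0,190),(180,40,255),(300,205,450,310),500): print("pan",planar(m,c,.043))
for c in blobs(im,(0,120,60),(8,255,255),(300,205,450,310),50): print("chip",planar(m,c,.045))
for c in blobs(im,(45,120,60),(80,255,255),(320,210,380,310),8): print("g",planar(m,c,.082),cv2.boundingRect(c))
E
```

```text
12.95 [0.42930364 0.14802191 0.10809677] [11.56032293 -6.47533817 -6.85159141] 0.025447256282372245
pan (array([ 0.50621613, -0.01798561]), (120.7, 110.1), 6.099542140960693)
chip (array([ 0.50597385, -0.01750888]), (29.9, 44.6), 95.91670894622803)
g (array([0.4270993 , 0.00765488]), (14.9, 12.7), 89.69781494140625) (349, 295, 8, 7)
g (array([0.57662634, 0.02428591]), (17.2, 13.0), 89.49505615234375) (340, 225, 9, 7)
```

View pics/t6.png

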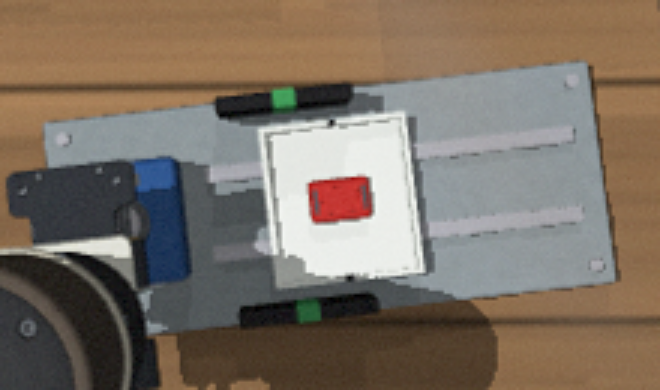

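The view shows the pan's marks at (330,122) and (350,278) in the crop, right of the stripes at (284,98) and (308,310). About 34 mm remain, or roughly 2.86 rad.

Call:
{"op": "apply_moves", "data": {"steps": [{"translation":[0.014,0.046,0],"rotation":[0,0,0]},{"translation":[0.038,0.088,0],"rotation":[0,0,0]},{"translation":[0.069,0.124,0],"rotation":[0,0,0]},{"translation":[0.106,0.154,0],"rotation":[0,0,0]},{"translation":[0.149,0.175,0],"rotation":[0,0,0]},{"translation":[0.195,0.188,0],"rotation":[0,0,0]},{"translation":[0.243,0.191,0],"rotation":[0,0,0]},{"translation":[0.291,0.185,0],"rotation":[0,0,0]},{"translation":[0.336,0.169,0],"rotation":[0,0,0]},{"translation":[0.377,0.145,0],"rotation":[0,0,0]}]}}

```text
t: 13.83
eef_pos: [0.5243, 0.1862, 0.1081]
ee_rot: [-3.141, 0.001, -1.465]
force: [-1.0, 3.6, -0.3]
width: 0.0257
gripper_force: 30.0
```

```bash
python3 - <<'E'
from h import *
from circ import table
s=get_state(); print(s['t'],s['eef_pos'],s['force'],s['width'])
m=camera_model("top"); im=grab_frame("top")
for c in blobs(im,(0,0,190),(180,40,255),(300,205,450,310),500): print("pan",planar(m,c,.043))
print(table(-11.629,.1,9))
E
```

```text
13.8333 [0.52433661 0.18618552 0.10808969] [-1.036388    3.57369646 -0.2771583 ] 0.025682474738135473
[[0.019, -0.015], [0.036, -0.032], [0.051, -0.051], [0.064, -0.071], [0.075, -0.092], [0.084, -0.114], [0.091, -0.137], [0.096, -0.161], [0.098, -0.184]]
```

Call:
{"op": "apply_moves", "data": {"steps": [{"translation":[0.019,-0.015,0],"rotation":[0,0,0]},{"translation":[0.036,-0.032,0],"rotation":[0,0,0]},{"translation":[0.051,-0.051,0],"rotation":[0,0,0]},{"translation":[0.064,-0.071,0],"rotation":[0,0,0]},{"translation":[0.075,-0.092,0],"rotation":[0,0,0]},{"translation":[0.084,-0.114,0],"rotation":[0,0,0]},{"translation":[0.091,-0.137,0],"rotation":[0,0,0]},{"translation":[0.096,-0.161,0],"rotation":[0,0,0]},{"translation":[0.097,-0.172,0],"rotation":[0,0,0]},{"translation":[0.097,-0.172,0],"rotation":[0,0,0]}]}}

```text
t: 14.72
eef_pos: [0.5484, 0.1418, 0.1081]
ee_rot: [-3.14, 0.0, -1.466]
force: [6.0, -0.9, -5.0]
width: 0.0254
gripper_force: 30.0
```

```bash
python3 - <<'E'
from h import *
s=get_state(); print(s['t'],s['eef_pos'],s['force'],s['width'])
m=camera_model("top"); im=grab_frame("top")
cv2.imwrite("pics/t7.png",cv2.resize(im[195:325,250:470],None,fx=3,fy=3))
for c in blobs(im,(0,0,120),(180,50,255),(300,205,450,310),500): print("pan",planar(m,c,.043))
for c in blobs(im,(0,120,60),(8,255,255),(300,205,450,310),50): print("chip",planar(m,c,.045))
E
```

```text
14.7167 [0.54844632 0.14181871 0.1081274 ] [ 5.97236057 -0.90856027 -5.02369784] 0.02542676128116943
pan (array([ 0.51114288, -0.06972069]), (165.1, 283.1), 96.02407789230347)
chip (array([0.50231964, 0.01768003]), (29.9, 43.0), 95.94328880310059)
```

View pics/t7.png

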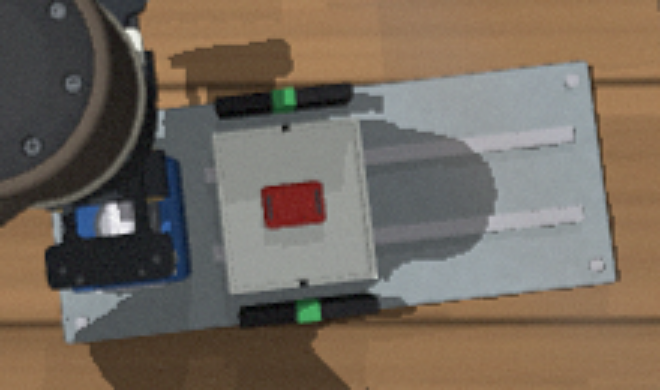

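The marks at (286,128) and (303,283) stand between the stripes at (284,98) and (309,311), about 1–2 mm off. I'll release and rise.

Call:
{"op": "apply_moves", "data": {"steps": [{"translation":[0,0,0],"rotation":[0,0,0]},{"translation":[0,0,0],"rotation":[0,0,0]},{"translation":[0,0,0],"rotation":[0,0,0]},{"translation":[0,0,0],"rotation":[0,0,0]},{"translation":[0,0,0],"rotation":[0,0,0]},{"translation":[0,0,0],"rotation":[0,0,0]},{"translation":[0,0,0.05],"rotation":[0,0,0]},{"translation":[0,0,0.15],"rotation":[0,0,0]},{"translation":[0,0,0.27],"rotation":[0,0,0]},{"translation":[0,0,0.4],"rotation":[0,0,0]}], "jaw": -0.5}}

```text
t: 15.6
eef_pos: [0.547, 0.142, 0.2084]
ee_rot: [3.139, -0.001, -1.465]
force: [0.4, 1.3, -0.1]
width: 0.0657
gripper_force: 0.0
```

Call:
{"op": "apply_moves", "data": {"steps": [{"translation":[0,0,0.1],"rotation":[0,0,0]},{"translation":[0,0,0.2],"rotation":[0,0,0]},{"translation":[0,0,0.3],"rotation":[0,0,0]},{"translation":[0,0,0.36],"rotation":[0,0,0]},{"translation":[0,0,0.4],"rotation":[0,0,0]},{"translation":[0,0,0.4],"rotation":[0,0,0]},{"translation":[0,0,0.4],"rotation":[0,0,0]},{"translation":[0,0,0.4],"rotation":[0,0,0]},{"translation":[0,0,0.4],"rotation":[0,0,0]},{"translation":[0,0,0.4],"rotation":[0,0,0]}]}}

```text
t: 16.43
eef_pos: [0.5474, 0.1422, 0.3068]
ee_rot: [3.14, -0.001, -1.465]
force: [-0.0, -0.0, -1.1]
width: 0.0659
gripper_force: 0.0
```

```bash
python3 - <<'E'
from h import *
s=get_state(); print(s['t'],s['eef_pos'],s['force'],s['width'])
m=camera_model("top"); im=grab_frame("top")
cv2.imwrite("pics/t8.png",cv2.resize(im[195:325,250:470],None,fx=3,fy=3))
for c in blobs(im,(0,120,60),(8,255,255),(300,205,450,310),50): print("chip",planar(m,c,.045))
E
```

```text
16.4333 [0.5474035  0.14218383 0.30683091] [-0.010582   -0.03626024 -1.0868832 ] 0.06590158583437399
chip (array([0.5023678 , 0.01721741]), (29.9, 43.9), 95.94328880310059)
```

View pics/t8.png

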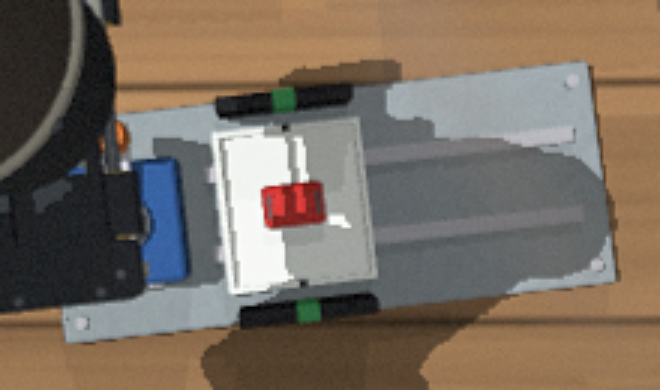

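The pan is still at the gate with its marks at (286,128) and (303,283). The chip lies flat in the pan and the hand is clear of the grip.

```bash
python3 -c "
from station import *
print(job_done())"
```

```text
the job is handed in; nothing more can be done
None
```

I laid the red chip flat in the pan and cranked the pan to the gate, where its marks measured 1–2 mm from centre (8 mm allowed); I then let go of the grip, raised the hand clear and handed the job in at about 16.5 s, but no verdict was returned.

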